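# Press the blue label holder behind the shelf lip and hold it home

## Task

Take the blue label holder out of the wooden block and slide it, foot down, behind the aluminium lip of the little bench shelf, in the empty bay between the green and the white holders. Push it fully home against the sprung shoe at the bottom of the bay and finish still gripping it and holding it pressed down to the stop, so that I can tack it in place; it springs back up if you let go. Leave the red and yellow holders in the block, and do not knock the hammer, glue bottle, jar or mug about.

Things in the scene. Friction and masses are not known exactly. Their poses are not given: they have to be found in the camera images.
- blue_mid (a point): Centre (half-way up) of the blue label holder, an upright plastic plate 8 mm thick (its x), 88 mm tall (z). Lower 50 mm: 60 mm wide (y), paper on both faces; above, a grip tab 30 mm wide, 38 mm tall, gripped across x from above. The lowest 6 mm are thinned to 6 mm. Foot 44 mm below this point. 25 to 50 g. Either face may go to the front.
- red_mid (a point): Centre of the red label holder, same shape as the blue one, stands in the same block. Leave it.
- yellow_mid (a point): Centre of the yellow label holder, same shape as the blue one, stands in the same block. Leave it.
- block: Fixed light-wood block 70 x 232 x 35 mm on the bench, origin at the centre of its underside, long along its y. Three slots in one line along y, 75 mm apart, each 9.5 mm wide (x) and 25 mm deep; the holders stand in them (feet 10 mm above the bench) in any order of colour.
- bay_mouth (a point): Middle of the empty bay's mouth at the shelf's front edge, level with the lip's top, 100 mm above the bench. x points into the shelf, y along the lip, z up. The slot runs from the lip's inner face at x = -5.75 mm to the wooden fascia at x = +5.75 mm, 68 mm long in y between black stops. The fascia rises 10 mm above this point: the holder can be felt against it before it is lowered.
- shelf: Fixed wooden bench shelf, 300 mm long (y), origin on the bench under the bay mouth. Aluminium lip 3 mm thick, its flared edge rises 4 mm above the bay mouth and reaches 13 mm in front of it. Fixed green and white holders, like the blue one, stand in the rail 103 mm to either side, tops 158 mm above the bench; pots of tees begin 75 mm behind the slot, up to 165 mm above the bench.
- spring_shoe (a joint): Travel of the orange sprung shoe at the bottom of the empty bay: 0 up (its top 20 mm below the bay mouth), grows downwards to 0.010 m at the hard stop (30 mm below the mouth, where the holder is home). The spring pushes up with 4 N at 0 and 12 N at the stop.
- hammer_grip (a point): Hammer lying on the bench in front of the shelf, 280 mm long, below 40 mm high; this point is on its handle. Bystander.
- glue: Yellow glue bottle, 60 mm across, 160 mm tall, origin at its underside. Bystander.
- jar: Amber jar with a steel cap, 72 mm across, 90 mm tall, origin at its underside. Bystander.
- mug: Blue mug, 80 mm across, 90 mm tall, origin at its underside. Bystander.
Mind the look-alikes: they are no part of the job. Of the things like the part that bears blue_mid, leave any that is pink; of the rest the larger one is meant.

How it is judged:
By the outcome, as a careful person would: the job done as asked, in the order asked, and still so for the second after the job is handed in, while the arm keeps its last pose, push and grip.
It also fails if it takes over 45 s, if anything falls off the work surface, if the arm or the gripper's body presses on something with over 40 N, if the wrist force passes 120 N, or if a joint passes its speed limit or range.

## Robot

A 7-joint arm with a two-finger parallel gripper is mounted at the origin on the work surface. World frame = base frame: x ahead of the robot, y to its left, z up, the work surface at z = 0. Lengths are in m, angles in rad, forces in N, time in s.
With the tool pointing down it reaches from about 0.4 to 0.85 m from the base axis. Payload 10.4 kg.
Tool frame: the origin (TCP) lies at the centre of the arm's flange, where the gripper is bolted on; the fingertips stand 173 mm ahead of it and the grasp point (between the pads) lies 155 mm ahead of it; z points along the fingers, y is the line along which they close (so a half turn about z gives the same grasp; the last joint's range is limited). The gripper opens to 85 mm and grips with 20 to 120 N. Pads are 22 mm wide; open, the fingers measure 114 mm over their backs; the gripper's body (76 mm by 85 mm) begins 54 mm behind the grasp point. The pads swing forward as they close: fully open they stand 13 mm farther back than shut.
Start: joints at [1.304, 0.332, -0.065, 1.46, 0.022, 1.35, -0.088], TCP at [0.151, -0.607, 0.405] pointing down, gripper open.
Joint ranges: [-2.6, 2.6], [-0.5, 2.12], [-1.47, 1.34], [0.16, 2.42], [-1.27, 4.41], [0.06, 2.06], [-2.6, 2.6]. Speed limits (rad/s): [2.22, 2.22, 2.79, 2.79, 3.14, 3.14, 3.14].

## Interface

Orientations are given as a unit quaternion [x, y, z, w].
In Python, from workcell import manip, viewer, finder gives the robot as it stands.
- The arm moves only by the tool arm_command, never from a script. Its argument "plan" is a list of rows, each an object with "dp": the shift along the tool's x, y, z in mm, a list of three; "spin": the turn about the tool's z in rad. A call has 1 to 5 rows; each row shifts and turns the commanded pose from where the row before left it, along the tool's axes as they then stand; what a row does not reach is not made up. A row lasts 1/10 s, in which the tool goes at most 50 mm and 8.59 degrees, less where a joint would pass 70% of its speed; a pose out of reach is approached as far as the arm can. A call is refused whole if a number of a shift passes 50 or a number of a turn 0.15, either way. A call with a gripper value outside its range is refused whole. "grip" is the closure, from -1 (fully open) to 1 (shut), set as the call begins (left out, the last holds). The fingers move at their own pace and stop on an object; "newtons" is the grip in N (left out, the last holds). Time passes only in rows, so rows that do not move let the fingers close. It gives the time, the measured TCP pose, the force, the opening and the grip force at its end, in the units of the state.
- manip.get_obs(): the state, without advancing time (a new reading comes with each control period).
- viewer.camera(name): name is "side" or "top"; returns the picture (480x640x3 uint8, blue, green, red); there is no depth.
- viewer.camera_params(name): a dict with "vertical_fov" (degrees; the focal length in pixels is half the picture's height over the tangent of half this angle, whatever the lens; pixels are square), "cx", "cy" (the principal point, pixels), "R" (3x3) and "t" (3): a world point X has camera coordinates R X + t. Camera axes: x right, y down, z forward; pixel columns grow to the right and rows downward; lengths in m; the calibration is good to about 2 mm. A picture is of the moment at which its call begins. camera_params takes no time and is no camera call.
- manip.hand_in(): hands the job in; it is judged then, once.
Trained networks look in the newest picture that a camera, given by its name, has taken for a name from the list of things; names that differ only in an ending like _2 or _b are one class to them, and where a whole thing is asked for, a point or a joint stands for the part that bears it (a point fixed in the world has none). Each returns a list of dicts, best first, with "score" (0 to 1); they miss things now and then, are a little off and sometimes report something else, mostly with a low value. They report only what shows in the picture. A call takes as long as a camera call. They do not tell look-alikes from the thing itself.
- finder.find_in(camera, thing): "position" ([x, y, z] in m, in world coordinates, good to about 4 mm: the middle of the surface that is visible of it).
The state is a dict: "clock": time; "joint_pos": joint angles; "joint_velocities": joint speeds; "tau": joint torques, N m; "position": TCP position; "ee_rot": TCP orientation; "ft_force": force on the tool from outside, world axes, zero at the start; "torque": the same for the moment, N m; "grip_width": opening from 0.0 (shut) to 1.0 (fully open); "grasp_force": force on a finger pad.
Only numpy, scipy, OpenCV 4.12 (cv2) and the standard library are available. Lean on these libraries where they do the work, as an engineer would, in place of code of your own. Each camera call takes 0.05 s, during which the arm holds its last target. There are 200 camera calls.

## Working session

There is one attempt and no reset: what is moved stays moved. The work goes in short steps, Python scripts to look and compute and a tool call to move; the robot and the scene stay as the last step left them, time stands still between calls to the robot, and variables do not carry over. Pictures are saved under pics/ and viewed, at most 10 in all, crops included, and the job is handed in when it is done.

Besides the shell and the picture viewer there is one more tool, called after ">>>" as name(argument=value, ...) on one line, values as JSON. arm_command: Moves the arm, as the interface text tells. Its arguments: {"type":"object","properties":{"plan":{"type":"array","items":{"type":"object","properties":{"dp":{"type":"array","items":{"type":"number"}},"spin":{"type":"number"}}}},"grip":{"type":"number"},"newtons":{"type":"number"}},"required":["plan"]}

```bash
mkdir -p pics; python3 - <<'E'
from workcell import manip, viewer, finder
import cv2,numpy as np
for c in ("side","top"):
    cv2.imwrite(f"pics/{c}0.png",viewer.camera(c))
    p=viewer.camera_params(c);print(c,p)
    for n in ("blue_mid","red_mid","yellow_mid","block","shelf","spring_shoe","bay_mouth","glue","jar","mug","hammer_grip"):
        print(n,[(np.round(d["position"],3).tolist(),round(d["score"],2)) for d in finder.find_in(c,n)[:4]])
print(manip.get_obs())
E
```

```text
side {'vertical_fov': 56.87161328724561, 'cx': 315.0443803459069, 'cy': 243.9965722981783, 'R': array([[ 0.90213222, -0.43122993, -0.0140785 ],
       [-0.32843066, -0.66518403, -0.67056955],
       [ 0.27980486,  0.60956621, -0.74171307]]), 't': array([-0.47594893,  0.26521727,  0.86310143])}
blue_mid [([0.481, -0.254, 0.062], 0.8), ([0.573, -0.234, 0.033], 0.71), ([0.376, -0.229, 0.05], 0.61)]
red_mid [([0.483, -0.18, 0.063], 0.79)]
yellow_mid [([0.477, -0.326, 0.063], 0.95)]
block [([0.469, -0.275, 0.035], 0.85)]
shelf [([0.585, 0.045, 0.092], 0.8)]
spring_shoe [([0.585, 0.041, 0.092], 0.51)]
bay_mouth [([0.585, 0.042, 0.092], 0.65)]
glue [([0.579, 0.381, 0.084], 0.75)]
jar [([0.632, -0.386, 0.085], 0.81)]
mug [([0.675, -0.213, 0.055], 0.64)]
hammer_grip [([0.374, 0.149, 0.026], 0.82), ([0.586, 0.042, 0.092], 0.68)]
top {'vertical_fov': 50.26011593176342, 'cx': 315.52249538460296, 'cy': 243.50419358042365, 'R': array([[ 0.00357945, -0.999807  ,  0.01931693],
       [-0.9938734 , -0.00569078, -0.11037787],
       [ 0.11046649, -0.01880349, -0.99370196]]), 't': array([0.0015047 , 0.
[... 543 characters left out ...]
oint_pos': array([ 1.30439201,  0.33221646, -0.06473181,  1.46006434,  0.02160881,
        1.34992298, -0.08849413]), 'joint_velocities': array([ 0.00055589, -0.00035345, -0.00072839, -0.00156733, -0.00153489,
       -0.00062693,  0.00071203]), 'tau': array([-1.67210196e-04, -6.25222063e+01,  4.87599720e-02, -3.91820312e+01,
        1.63186452e-02,  1.83075161e-03, -3.94657235e-06]), 'position': array([ 0.15090588, -0.60652264,  0.40474437]), 'ee_rot': array([9.92576673e-01, 1.21620498e-01, 1.58006148e-05, 3.99260077e-05]), 'ft_force': array([ 1.03150725, -1.06392955, -0.34938932]), 'torque': array([-0.00258274,  0.00041191, -0.01754521]), 'grasp_force': 0.0, 'grip_width': 0.996969138416448}
```

View pics/side0.png

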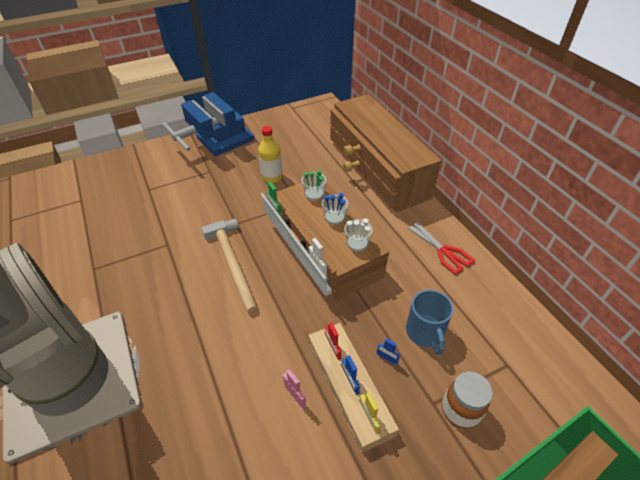

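View pics/top0.png

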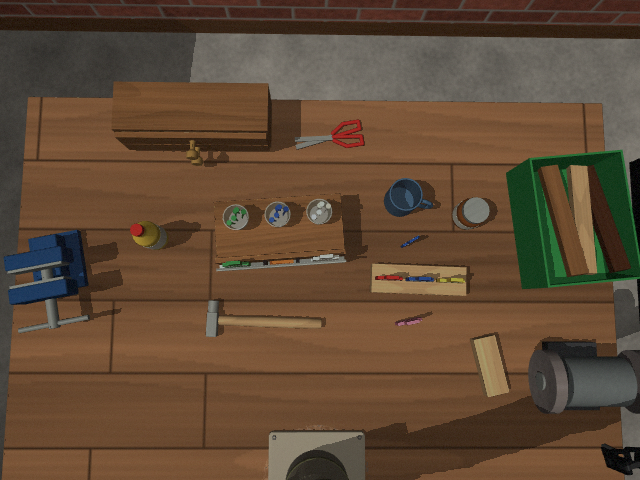

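Side view: red (333,340), blue (351,375) and yellow (371,410) stand in the block, and the pink and small blue look-alikes lie outside it. Top view: the block is at (420,279), the orange shoe at (282,262), green at (235,264) and white at (325,257). Next I'll enlarge the key parts.

```bash
cat > h.py <<'E'
import numpy as np,cv2
from workcell import viewer
def ray(c,u,v,z):
    p=viewer.camera_params(c);f=240/np.tan(np.radians(p["vertical_fov"])/2)
    R,t=np.array(p["R"]),np.array(p["t"]);o=-R.T@t
    d=R.T@np.array([(u-p["cx"])/f,(v-p["cy"])/f,1]);return o+d*(z-o[2])/d[2]
def proj(c,X):
    p=viewer.camera_params(c);f=240/np.tan(np.radians(p["vertical_fov"])/2)
    q=np.array(p["R"])@X+p["t"];return np.array([p["cx"],p["cy"]])+f*q[:2]/q[2]
E
python3 - <<'E'
from h import *
t=cv2.imread("pics/top0.png");s=cv2.imread("pics/side0.png")
a=t[240:280,205:355];b=t[255:305,362:478];c=s[180:300,250:400]
z=lambda i,k:cv2.resize(i,None,fx=k,fy=k,interpolation=cv2.INTER_CUBIC)
A=z(a,5);B=z(b,5)
W=750;im=np.zeros((590,W,3),np.uint8);im[:200,:750]=A;im[205:455,:580]=B
cv2.imwrite("pics/crop1.png",im[:460])
h=cv2.cvtColor(t,cv2.COLOR_BGR2HSV)
def m(lo,hi,roi):
    k=np.zeros(h.shape[:2],np.uint8);x0,y0,x1,y1=roi;k[y0:y1,x0:x1]=cv2.inRange(h,lo,hi)[y0:y1,x0:x1]
    p=cv2.findNonZero(k);
    if p is None: return None
    return len(p),cv2.minAreaRect(p),p.reshape(-1,2).mean(0)
blk=(372,262,470,297);sh=(215,250,350,272)
for n,lo,hi,r in [("blue",(105,130,40),(130,255,255),blk),("yellow",(22,150,120),(35,255,255),blk),("red",(0,180,90),(6,255,255),blk),("orange",(8,180,150),(18,255,255),sh),("green",(45,100,40),(85,255,255),sh),("white",(0,0,190),(180,40,255),sh)]:
    print(n,m(lo,hi,r))
E
```

```text
blue (88, ((419.5, 278.5), (3.0, 27.0), 90.0), array([420.26136364, 278.47727273]))
yellow (68, ((452.0, 280.0), (24.0, 4.0), 0.0), array([453.29411765, 279.51470588]))
red (74, ((389.5543212890625, 276.8597412109375), (25.066835403442383, 3.4722559452056885), 2.726310968399048), array([389.83783784, 277.17567568]))
orange (53, ((282.0207214355469, 261.3517150878906), (2.466325044631958, 20.082935333251953), 86.633544921875), array([282.43396226, 261.32075472]))
green (105, ((235.5, 263.5), (5.0, 27.0), 90.0), array([234.73333333, 263.14285714]))
white None
```

View pics/crop1.png

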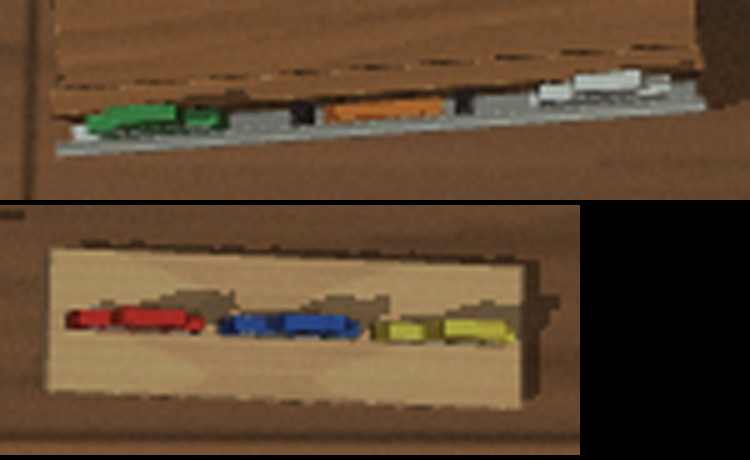

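Crop: the blue tab is at crop (322,320), with red at (158,316) and yellow at (475,326). The black stops' inner edges are at x≈314 and 456, with the orange shoe between them.

```bash
python3 - <<'E'
from h import *
B=lambda x,y,z:ray("top",362+x/5-.4,255+(y-205)/5-.4,z)
A=lambda x,y,z:ray("top",205+x/5-.4,240+y/5-.4,z)
yaw=lambda p,q:np.arctan2(-(q-p)[0],(q-p)[1]) if q[1]>p[1] else np.arctan2((q-p)[0],-(q-p)[1])
c=[B(*k,.035) for k in [(47,248),(525,262),(522,408),(45,392)]]
print("block",np.round(c,4).tolist(),np.mean(c,0),yaw(c[0],c[1]),yaw(c[3],c[2]))
for n,x,y in [("red",158,315),("blue",322,320),("yel",480,325)]: print(n,B(x,y,.098))
for n,x,y in [("redL",66,320),("redR",204,324),("blueL",219,324),("blueR",360,329),("yelL",372,330),("yelR",515,335)]: print(n,B(x,y,.060))
l=[A(57,148,.104),A(705,102,.104)];print("lip",l,yaw(*l),np.mean(l,0))
for z in(.08,.1):
  s=[A(314,112,z),A(456,100,z)];print("stops",s,np.mean(s,0))
s=[A(326,106,.08),A(445,105,.08)];print("shoe",s,np.mean(s,0))
print("greentab",A(148,112,.158),"whitetab",A(607,77,.158))
from workcell import manip
from scipy.spatial.transform import Rotation as Ro
print(Ro.from_quat(manip.get_obs()["ee_rot"]).as_matrix())
E
```

```text
block [[0.5181, -0.1319, 0.035], [0.5124, -0.3673, 0.035], [0.441, -0.3638, 0.035], [0.4479, -0.1303, 0.035]] [ 0.47983963 -0.24833423  0.035     ] -0.024303145698355913 -0.029431916739100585
red [ 0.48261442 -0.17524447  0.098     ]
blue [ 0.48063445 -0.25167782  0.098     ]
yel [ 0.47863809 -0.32546096  0.098     ]
redL [ 0.4818045  -0.13753906  0.06      ]
redR [ 0.48018385 -0.2038088   0.06      ]
blueL [ 0.4802156  -0.21102229  0.06      ]
blueR [ 0.47811935 -0.27885656  0.06      ]
yelL [ 0.47766565 -0.28462883  0.06      ]
yelR [ 0.47556951 -0.35355263  0.06      ]
lip [array([0.49749731, 0.23405381, 0.104     ]), array([ 0.52021491, -0.06423549,  0.104     ])] 0.0760128897511613 [0.50885611 0.08490916 0.104     ]
stops [array([0.51645188, 0.11815752, 0.08      ]), array([0.52245554, 0.05141262, 0.08      ])] [0.51945371 0.08478507 0.08      ]
stops [array([0.51496712, 0.11665624, 0.1       ]), array([0.52087099, 0.05102066, 0.1       ])] [0.51791906 0.08383845 0.1       ]
shoe [array([0.51931073, 0.11255691, 0.08      ]), array([0.52006676, 0.05657462, 0.08      ])] [0.51968874 0.08456577 0.08      ]
greentab [0.51029548 0.1851496  0.158     ] whitetab [ 0.52680367 -0.01670331  0.158     ]
[[ 9.70416908e-01  2.41435337e-01  4.10782853e-05]
 [ 2.41435340e-01 -9.70416906e-01 -7.54158904e-05]
 [ 2.16550016e-05  8.31026050e-05 -9.99999996e-01]]
```

>>> arm_command(plan=[{"dp":[0,0,0],"spin":-0.13},{"dp":[0,0,0],"spin":-0.13},{"dp":[0,0,0],"spin":-0.13},{"dp":[0,0,0],"spin":-0.13},{"dp":[0,0,0],"spin":-0.13}], grip=-1, newtons=40)

```text
clock: 1.7
position: [0.1509, -0.6065, 0.4048]
ee_rot: [0.901, 0.435, -0.0, 0.0]
ft_force: [0.2, 0.1, -0.2]
grip_width: 1.002
grasp_force: 0.0
```

>>> arm_command(plan=[{"dp":[0,0,0],"spin":-0.13},{"dp":[0,0,0],"spin":-0.13},{"dp":[0,0,0],"spin":-0.13},{"dp":[0,0,0],"spin":-0.13},{"dp":[0,0,0],"spin":-0.13}])

```text
clock: 2.2
position: [0.1509, -0.6065, 0.4047]
ee_rot: [0.715, 0.699, -0.0, 0.0]
ft_force: [-0.6, 0.6, 1.1]
grip_width: 0.999
grasp_force: 0.0
```

>>> arm_command(plan=[{"dp":[36,31.5,0],"spin":0},{"dp":[36,31.5,0],"spin":0},{"dp":[36,31.5,0],"spin":0},{"dp":[36,31.5,0],"spin":0},{"dp":[36,31.5,0],"spin":0}])

```text
clock: 2.7
position: [0.3142, -0.4292, 0.4049]
ee_rot: [0.717, 0.697, -0.0, 0.0]
ft_force: [-0.1, -0.5, 0.4]
grip_width: 1.002
grasp_force: 0.0
```

>>> arm_command(plan=[{"dp":[36,31.5,0],"spin":0},{"dp":[36,31.5,0],"spin":0},{"dp":[36,31.5,0],"spin":0},{"dp":[36,31.5,0],"spin":0},{"dp":[0,0,0],"spin":0}])

```text
clock: 3.2
position: [0.4471, -0.2842, 0.4053]
ee_rot: [0.713, 0.701, 0.001, 0.0]
ft_force: [-0.4, 0.1, -0.1]
grip_width: 0.998
grasp_force: 0.0
```

>>> arm_command(plan=[{"dp":[36,32,0],"spin":0},{"dp":[0,0,45],"spin":0},{"dp":[0,0,45],"spin":0},{"dp":[0,0,20],"spin":0},{"dp":[0,0,0],"spin":0}])

```text
clock: 3.7
position: [0.4749, -0.255, 0.2918]
ee_rot: [0.717, 0.698, -0.001, -0.003]
ft_force: [-0.1, 0.2, 0.6]
grip_width: 1.002
grasp_force: 0.0
```

```bash
cat >> h.py <<'E'
from workcell import manip
def state():
    o=manip.get_obs();q=o["ee_rot"];print("t",round(float(o["clock"]),2),"pos",np.round(o["position"],4),"tooly",round(2*np.arctan2(q[1],q[0])-np.pi/2,4),"tilt",np.round(q[2:],4),"F",np.round(o["ft_force"],1),"M",np.round(o["torque"],2),"w",round(float(o["grip_width"]),3),"j",np.round(o["joint_pos"],2))
def grab(name,ts,ss):
    t=viewer.camera("top");s=viewer.camera("side")
    f=lambda i,b:cv2.resize(i[b[1]:b[3],b[0]:b[2]],(395,int(395*(b[3]-b[1])/(b[2]-b[0]))),interpolation=cv2.INTER_CUBIC)
    a,b=f(t,ts),f(s,ss);im=np.zeros((min(600,max(a.shape[0],b.shape[0])),800,3),np.uint8)
    im[:a.shape[0],:395]=a[:600];im[:b.shape[0],405:]=b[:600];cv2.imwrite("pics/"+name,im)
    cv2.imwrite("pics/t_"+name,t);cv2.imwrite("pics/s_"+name,s)
E
python3 -c "
from h import *
state();grab('g1.png',(360,200,500,320),(270,290,430,450))"
```

```text
t 3.7 pos [ 0.4749 -0.255   0.2918] tooly -0.0269 tilt [-0.0006 -0.0026] F [-0.1  0.2  0.6] M [-0.01  0.01  0.02] w 1.002 j [ 0.9   0.29 -0.56  1.8   0.17  1.1   0.25]
```

View pics/g1.png

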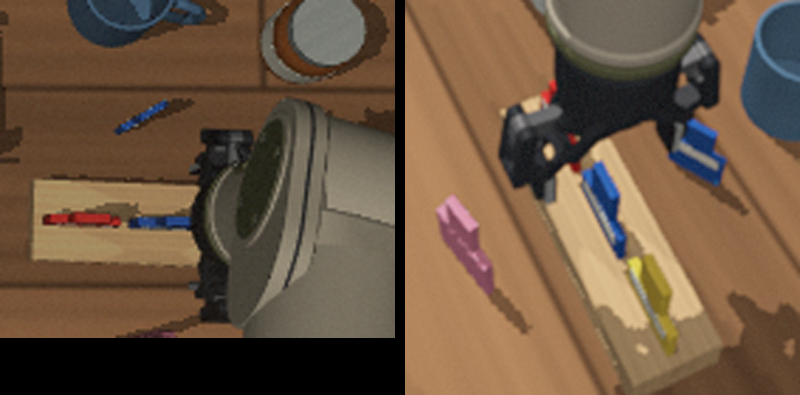

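Crop: the gripper is above the block, astride it. The blue tab in the side crop is near (600,185), and the fingers show no contact. I'll check the blue tab from the side camera.

```bash
python3 - <<'E'
from h import *
k=160/395
for x,y in [(588,167),(617,190)]: print(ray("side",270+(x-405)*k,290+y*k,.098))
for x,y in [(583,200),(626,250)]: print("shoulder",ray("side",270+(x-405)*k,290+y*k,.06))
print("proj of blue tab est", proj("side",np.array([.480,-.249,.098])))
for c in("side","top"):
  for d in __import__("workcell").finder.find_in(c,"blue_mid")[:2]: print(d)
E
```

```text
[ 0.47368911 -0.2346216   0.098     ]
[ 0.48365175 -0.25912115  0.098     ]
shoulder [ 0.46848586 -0.2393751   0.06      ]
shoulder [ 0.47813841 -0.28639105  0.06      ]
proj of blue tab est [351.20982606 362.97036841]
{'position': [0.4805, -0.2538, 0.0619], 'score': 0.81}
{'position': [0.5756, -0.2337, 0.0335], 'score': 0.8}
{'position': [0.3808, -0.215, 0.0531], 'score': 0.58}
```

>>> arm_command(plan=[{"dp":[6.5,5,0],"spin":0},{"dp":[0,0,20],"spin":0},{"dp":[0,0,20],"spin":0},{"dp":[0,0,11],"spin":0},{"dp":[0,0,0],"spin":0}])

```text
clock: 4.4
position: [0.4811, -0.2484, 0.243]
ee_rot: [0.716, 0.698, -0.0, -0.001]
ft_force: [-1.0, 0.1, 1.0]
grip_width: 0.996
grasp_force: 0.0
```

```bash
python3 -c "
from h import *
state()"
```

```text
t 4.4 pos [ 0.4811 -0.2484  0.243 ] tooly -0.0267 tilt [-0.0001 -0.0007] F [-1.   0.1  1. ] M [0.02 0.04 0.08] w 0.996 j [ 0.87  0.36 -0.55  1.84  0.22  1.01  0.2 ]
```

>>> arm_command(plan=[{"dp":[0,0,0],"spin":0},{"dp":[0,0,0],"spin":0},{"dp":[0,0,0],"spin":0},{"dp":[0,0,0],"spin":0},{"dp":[0,0,0],"spin":0}], grip=1, newtons=60)

```text
clock: 4.9
position: [0.4812, -0.2489, 0.244]
ee_rot: [0.717, 0.697, 0.0, 0.0]
ft_force: [-0.4, -0.2, -0.2]
grip_width: 0.146
grasp_force: 0.0
```

>>> arm_command(plan=[{"dp":[0,0,0],"spin":0},{"dp":[0,0,0],"spin":0},{"dp":[0,0,0],"spin":0},{"dp":[0,0,0],"spin":0}])

```text
clock: 5.3
position: [0.4813, -0.2489, 0.2441]
ee_rot: [0.717, 0.697, 0.0, 0.0]
ft_force: [-0.9, -0.2, 5.7]
grip_width: 0.082
grasp_force: 59.5
```

```bash
python3 -c "
from h import *
state()"
```

```text
t 5.3 pos [ 0.4813 -0.2489  0.2441] tooly -0.027 tilt [0.0001 0.0004] F [-0.9 -0.2  5.7] M [ 0.04  0.22 -0.05] w 0.082 j [ 0.87  0.36 -0.55  1.83  0.22  1.01  0.2 ]
```

>>> arm_command(plan=[{"dp":[0,0,-25],"spin":0},{"dp":[0,0,-40],"spin":0},{"dp":[0,0,-45],"spin":0},{"dp":[0,0,-45],"spin":0},{"dp":[0,0,-25],"spin":0}])

```text
clock: 5.8
position: [0.4814, -0.2485, 0.4272]
ee_rot: [0.716, 0.698, 0.0, 0.002]
ft_force: [0.8, -0.2, -0.5]
grip_width: 0.079
grasp_force: 59.3
```

>>> arm_command(plan=[{"dp":[0,0,0],"spin":-0.05},{"dp":[0,0,0],"spin":-0.053},{"dp":[0,0,0],"spin":0}])

```text
clock: 6.1
position: [0.481, -0.2488, 0.4234]
ee_rot: [0.679, 0.734, -0.0, -0.0]
ft_force: [0.3, 0.5, -1.1]
grip_width: 0.08
grasp_force: 59.3
```

```bash
python3 -c "
from h import *
state();grab('g2.png',(360,200,500,320),(270,230,430,430))"
```

```text
t 6.1 pos [ 0.481  -0.2488  0.4234] tooly 0.0768 tilt [-0.0001 -0.0002] F [ 0.3  0.5 -1.1] M [ 0.03 -0.02 -0.01] w 0.08 j [ 0.92  0.19 -0.59  1.63  0.11  1.36  0.39]
```

View pics/g2.png

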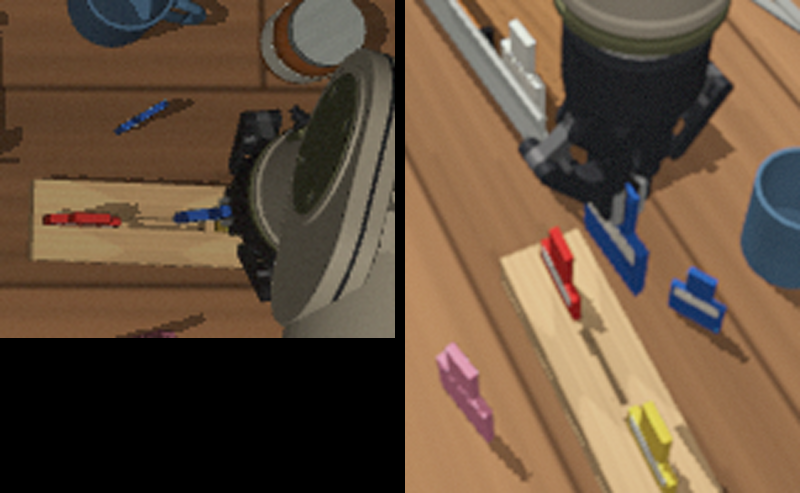

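Blue is in the grip and clear of the block, with red and yellow still seated. In the side crop the lower-plate corners are near (588,207), (591,237) and (641,292). I'll use them to find its offset from the tool.

```bash
python3 - <<'E'
from h import *
k=160/395;g=lambda x,y,z:ray("side",270+(x-405)*k,230+y*k,z)
print(g(591,237,.189),g(641,292,.189),(g(591,237,.189)+g(641,292,.189))/2)
print(g(587,205,.239))
p=[.481,-.2488];c,s=np.cos(.0768),np.sin(.0768)
for zz in (.189,.239):
  for yy in(-.03,.03):
    X=np.array([p[0]-s*yy,p[1]+c*yy,zz]);q=proj("side",X);print(zz,yy,"expected crop",(q-[270,230])/k+[405,0])
E
```

```text
[ 0.47652071 -0.22680872  0.189     ] [ 0.48590672 -0.27601873  0.189     ] [ 0.48121372 -0.25141373  0.189     ]
[ 0.46889149 -0.23195881  0.239     ]
0.189 -0.03 expected crop [639.53985492 297.09444613]
0.189 0.03 expected crop [588.24320892 226.42838147]
0.239 -0.03 expected crop [645.3813517  255.70826179]
0.239 0.03 expected crop [591.01357407 183.34508175]
```

>>> arm_command(plan=[{"dp":[30,5,0],"spin":0},{"dp":[45,6.5,0],"spin":0},{"dp":[45,6.5,0],"spin":0},{"dp":[45,6.5,0],"spin":0},{"dp":[45,6.5,0],"spin":0}])

```text
clock: 6.7
position: [0.4958, -0.0353, 0.4235]
ee_rot: [0.68, 0.733, -0.0, 0.0]
ft_force: [0.4, -0.3, -0.4]
grip_width: 0.08
grasp_force: 59.3
```

>>> arm_command(plan=[{"dp":[45,6.5,0],"spin":0},{"dp":[45,6,0],"spin":0},{"dp":[30,5,0],"spin":0},{"dp":[0,0,0],"spin":0},{"dp":[0,0,0],"spin":0}])

```text
clock: 7.2
position: [0.5044, 0.0842, 0.4234]
ee_rot: [0.68, 0.734, -0.0, -0.0]
ft_force: [0.3, -0.6, -1.0]
grip_width: 0.081
grasp_force: 59.3
```

```bash
python3 -c "
from h import *
state()"
```

```text
t 7.2 pos [0.5044 0.0842 0.4234] tooly 0.0765 tilt [-0.0002 -0.0002] F [ 0.3 -0.6 -1. ] M [-0.03  0.01  0.03] w 0.081 j [ 0.54  0.15 -0.86  1.69  0.12  1.35 -0.26]
```

>>> arm_command(plan=[{"dp":[0,0,30],"spin":0},{"dp":[0,0,30],"spin":0},{"dp":[0,0,10],"spin":0},{"dp":[0,0,0],"spin":0}])

```text
clock: 7.6
position: [0.5043, 0.0826, 0.3527]
ee_rot: [0.68, 0.733, -0.001, -0.001]
ft_force: [-0.5, -0.9, 0.3]
grip_width: 0.08
grasp_force: 59.3
```

```bash
python3 -c "
from h import *
state();grab('g3.png',(205,200,355,290),(240,160,380,300))
s=cv2.imread('pics/s_g3.png')[195:285,265:355];cv2.imwrite('pics/g3z.png',cv2.resize(s,(594,594),interpolation=cv2.INTER_CUBIC))"
```

```text
t 7.6 pos [0.5043 0.0826 0.3527] tooly 0.074 tilt [-0.001  -0.0008] F [-0.5 -0.9  0.3] M [-0.02  0.03  0.05] w 0.08 j [ 0.52  0.21 -0.85  1.79  0.17  1.22 -0.31]
```

View pics/g3z.png

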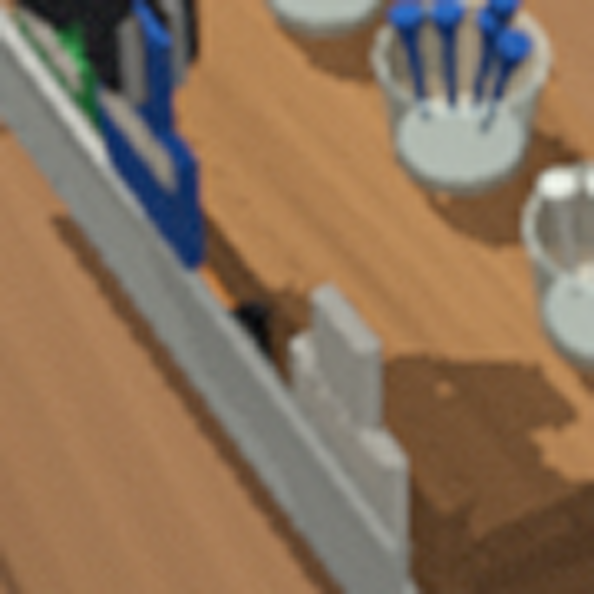

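Zoom: the blue plate's lower right corner is at about (197,266), just over the lip. The right-hand black stop is at (255,320), and the white holder's shoulder corner is at (405,462).

```bash
python3 - <<'E'
from h import *
g=lambda x,y,z:ray("side",265+x/6.6-.4,195+y/6.6-.4,z)
foot=.3527-.2341
print("blue right foot",g(198,266,foot),"blue right shoulder",g(200,160,foot+.05),"blue tab top right",g(168,35,foot+.088))
t=.0756;c,s=np.cos(t),np.sin(t);P=np.array([.5043,.0826])
def W(P,x,y,z): return np.array([P[0]+c*x-s*y,P[1]+s*x+c*y,z])
E=lambda X:(proj("side",X)-[265,195]+.4)*6.6
for x in(-.004,.004): print("exp right foot",E(W(P,x,-.03,foot)),"sh",E(W(P,x,-.03,foot+.05)),"tab",E(W(P,x,-.015,foot+.088)))
M=np.array([.519,.084])
for x in(-.004,.004): print("exp white: shoulder R",E(W(M,x,-.133,.12)),"tab R",E(W(M,x,-.118,.158)),"tab L",E(W(M,x,-.088,.158)))
print("stop inner", E(W(M,0,-.034,.1)),"lip end top",E(W(M,-.013,-.15,.104)),E(W(M,-.013,.15,.104)))
E
```

```text
blue right foot [0.50825696 0.05758167 0.1186    ] blue right shoulder [0.51034171 0.05477334 0.1686    ] blue tab top right [0.50962504 0.07296428 0.2066    ]
exp right foot [188.42607128 282.12910431] sh [180.27956606 172.63652522] tab [150.6784992   54.22961709]
exp right foot [210.17149903 272.94732446] sh [202.93128358 163.39365034] tab [173.9075937  45.1307647]
exp white: shoulder R [389.15566474 473.21854352] tab R [363.53976864 358.85815476] tab L [313.78439184 295.21118809]
exp white: shoulder R [411.69174113 462.9003845 ] tab R [386.65162722 348.65134428] tab L [336.58526047 285.39131813]
stop inner [246.76913101 306.43633144] lip end top [392.14770259 555.48620853] [-27.63913097  -7.92318504]
```

>>> arm_command(plan=[{"dp":[0,0,11],"spin":0},{"dp":[0,0,0],"spin":0},{"dp":[0,5,0],"spin":0},{"dp":[0,0,0],"spin":0}])

```text
clock: 8.1
position: [0.5101, 0.0843, 0.3431]
ee_rot: [0.68, 0.733, 0.0, 0.0]
ft_force: [-0.2, 0.4, -0.2]
grip_width: 0.081
grasp_force: 59.3
```

```bash
python3 -c "
from h import *
state()"
```

```text
t 8.1 pos [0.5101 0.0843 0.3431] tooly 0.0759 tilt [0.0003 0.0002] F [-0.2  0.4 -0.2] M [ 0.01 -0.03  0.  ] w 0.081 j [ 0.51  0.24 -0.85  1.79  0.19  1.2  -0.32]
```

>>> arm_command(plan=[{"dp":[0,0,2.5],"spin":0},{"dp":[0,3,0],"spin":0},{"dp":[0,0,0],"spin":0},{"dp":[0,2,0],"spin":0},{"dp":[0,0,0],"spin":0}])

```text
clock: 8.6
position: [0.5146, 0.0847, 0.3402]
ee_rot: [0.68, 0.733, 0.0, 0.0]
ft_force: [0.6, -0.3, -1.3]
grip_width: 0.082
grasp_force: 59.3
```

>>> arm_command(plan=[{"dp":[0,1.5,0],"spin":0},{"dp":[0,0,0],"spin":0},{"dp":[0,0,0],"spin":0}])

```text
clock: 8.9
position: [0.5159, 0.0848, 0.3402]
ee_rot: [0.68, 0.733, -0.0, 0.0]
ft_force: [0.1, -0.5, -0.3]
grip_width: 0.082
grasp_force: 59.3
```

>>> arm_command(plan=[{"dp":[0,1.5,0],"spin":0},{"dp":[0,0,0],"spin":0},{"dp":[0,0,0],"spin":0}])

```text
clock: 9.2
position: [0.5175, 0.0849, 0.3402]
ee_rot: [0.68, 0.733, 0.0, 0.0]
ft_force: [-0.1, -0.4, -0.4]
grip_width: 0.084
grasp_force: 59.3
```

>>> arm_command(plan=[{"dp":[0,1.5,0],"spin":0},{"dp":[0,0,0],"spin":0},{"dp":[0,0,0],"spin":0}])

```text
clock: 9.5
position: [0.5189, 0.085, 0.3402]
ee_rot: [0.68, 0.733, -0.0, 0.0]
ft_force: [0.4, -0.1, -0.7]
grip_width: 0.082
grasp_force: 59.3
```

>>> arm_command(plan=[{"dp":[0,1.5,0],"spin":0},{"dp":[0,0,0],"spin":0},{"dp":[0,0,0],"spin":0}])

```text
clock: 9.8
position: [0.5204, 0.0852, 0.3402]
ee_rot: [0.68, 0.733, -0.0, 0.0]
ft_force: [0.3, -0.5, -0.7]
grip_width: 0.083
grasp_force: 59.3
```

>>> arm_command(plan=[{"dp":[0,1,0],"spin":0},{"dp":[0,0,0],"spin":0},{"dp":[0,0,0],"spin":0}])

```text
clock: 10.1
position: [0.5214, 0.0852, 0.3402]
ee_rot: [0.68, 0.733, 0.0, 0.0]
ft_force: [-0.0, -0.7, -1.3]
grip_width: 0.08
grasp_force: 59.3
```

>>> arm_command(plan=[{"dp":[0,1,0],"spin":0},{"dp":[0,0,0],"spin":0},{"dp":[0,0,0],"spin":0}])

```text
clock: 10.4
position: [0.5222, 0.0853, 0.3401]
ee_rot: [0.68, 0.734, -0.0, -0.0]
ft_force: [-3.5, -0.7, 0.9]
grip_width: 0.082
grasp_force: 59.5
```

>>> arm_command(plan=[{"dp":[0,1,0],"spin":0},{"dp":[0,0,0],"spin":0},{"dp":[0,0,0],"spin":0}])

```text
clock: 10.7
position: [0.5229, 0.0854, 0.34]
ee_rot: [0.68, 0.734, -0.001, -0.001]
ft_force: [-6.8, -1.0, 3.4]
grip_width: 0.08
grasp_force: 60.0
```

>>> arm_command(plan=[{"dp":[0,1,0],"spin":0},{"dp":[0,0,0],"spin":0},{"dp":[0,0,0],"spin":0}])

```text
clock: 11.0
position: [0.5235, 0.0855, 0.3399]
ee_rot: [0.68, 0.734, -0.002, -0.001]
ft_force: [-9.0, -0.5, 6.1]
grip_width: 0.084
grasp_force: 60.4
```

>>> arm_command(plan=[{"dp":[0,-5.4,0],"spin":0},{"dp":[0,0,0],"spin":0},{"dp":[0,0,0],"spin":0}])

```text
clock: 11.3
position: [0.5193, 0.085, 0.3404]
ee_rot: [0.68, 0.733, 0.0, 0.0]
ft_force: [-0.0, 1.1, 0.2]
grip_width: 0.078
grasp_force: 59.4
```

```bash
python3 -c "
from h import *
state()
t=viewer.camera('top');s=viewer.camera('side');cv2.imwrite('pics/t4.png',t);cv2.imwrite('pics/s4.png',s)
a=cv2.resize(s[180:270,255:345],(540,540),interpolation=cv2.INTER_CUBIC);b=cv2.resize(t[225:275,270:310],None,fx=6,fy=6,interpolation=cv2.INTER_CUBIC)
im=np.zeros((540,790,3),np.uint8);im[:,:540]=a;im[:300,545:785]=b;cv2.imwrite('pics/g4.png',im)"
```

```text
t 11.3 pos [0.5193 0.085  0.3404] tooly 0.0758 tilt [0.0004 0.0005] F [-0.   1.1  0.2] M [ 0.01  0.04 -0.02] w 0.078 j [ 0.49  0.26 -0.84  1.77  0.21  1.2  -0.33]
```

View pics/g4.png

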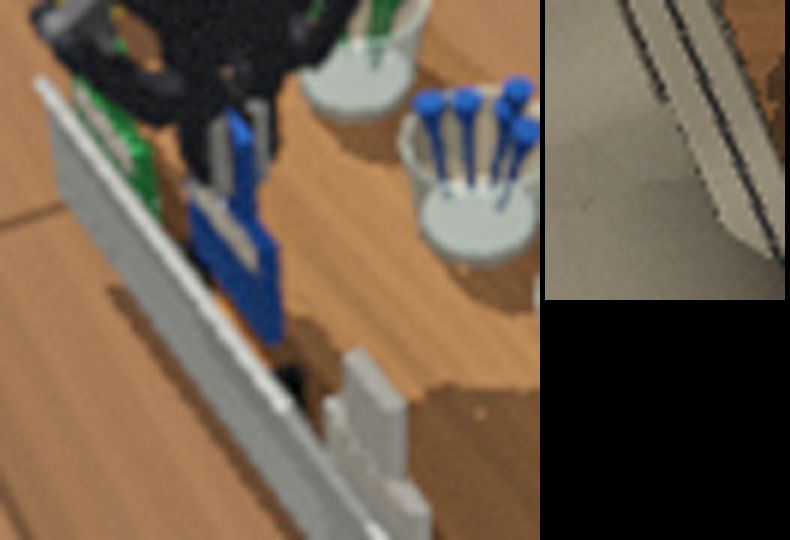

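Side crop: the blue plate hangs above the bay, with its right-hand edge from (278,240) down to (283,342). The right stop is at (290,385), the green holder's right edge is at x≈157 and the white shoulder corner is at (428,492).

```bash
python3 - <<'E'
from h import *
g=lambda x,y,z:ray("side",255+x/6-.4,180+y/6-.4,z)
t=.0756;c,s=np.cos(t),np.sin(t);M=np.array([.519,.084]);foot=.3404-.2341
def W(x,y,z): return np.array([M[0]+c*x-s*y,M[1]+s*x+c*y,z])
E=lambda X:np.round((proj("side",X)-[255,180]+.4)*6)
def L(p): d=p[:2]-M;return np.round([c*d[0]+s*d[1],-s*d[0]+c*d[1]],4)
print("white R sh",L(g(428,492,.12)),"exp",E(W(.004,-.133,.12)))
print("white tab top R",L(g(407,403,.158)),"exp",E(W(.004,-.118,.158)), "L",L(g(352,347,.158)),E(W(0,-.088,.158)))
print("green R sh exp",E(W(.004,.073,.12)),E(W(-.004,.073,.12)),E(W(.004,.073,.1)))
print("blue R sh",L(g(279,240,foot+.05)),"exp",E(W(.004,-.030,foot+.05)),E(W(-.004,-.030,foot+.05)))
print("blue R foot",L(g(281,342,foot)),"exp",E(W(.003,-.030,foot)),E(W(-.003,-.030,foot)))
print("blue tab R",L(g(255,158,foot+.088)),"exp",E(W(.004,-.015,foot+.088)))
print("stop R inner exp",E(W(0,-.034,.1)),E(W(0,-.034,.09)),"outer",E(W(0,-.044,.1)))
print("stop L inner exp",E(W(0,.034,.1)),"outer",E(W(0,.044,.1)))
E
```

```text
white R sh [ 0.0064 -0.1249] exp [434. 511.]
white tab top R [ 0.0036 -0.1157] exp [412. 407.] L [ 0.0005 -0.0846] [356. 354.]
green R sh exp [157. 151.] [138. 159.] [160. 189.]
blue R sh [ 0.0047 -0.0258] exp [283. 248.] [263. 256.]
blue R foot [ 0.0027 -0.0271] exp [286. 347.] [271. 353.]
blue tab R [-0.0006 -0.0214] exp [258. 142.]
stop R inner exp [284. 369.] [285. 387.] outer [298. 386.]
stop L inner exp [198. 254.] outer [186. 238.]
```

>>> arm_command(plan=[{"dp":[0,0,4],"spin":0},{"dp":[0,0,4],"spin":0},{"dp":[0,0,0],"spin":0},{"dp":[0,0,0],"spin":0}])

```text
clock: 11.8
position: [0.519, 0.085, 0.332]
ee_rot: [0.68, 0.733, -0.0, -0.0]
ft_force: [0.2, -0.4, 0.4]
grip_width: 0.08
grasp_force: 59.3
```

>>> arm_command(plan=[{"dp":[0,0,5],"spin":0},{"dp":[0,0,4],"spin":0},{"dp":[0,0,0],"spin":0},{"dp":[0,0,0],"spin":0}])

```text
clock: 12.2
position: [0.519, 0.085, 0.3231]
ee_rot: [0.68, 0.733, -0.0, -0.0]
ft_force: [-0.5, -0.6, -0.2]
grip_width: 0.084
grasp_force: 59.3
```

>>> arm_command(plan=[{"dp":[0,0,5],"spin":0},{"dp":[0,0,4],"spin":0},{"dp":[0,0,3],"spin":0},{"dp":[0,0,0],"spin":0},{"dp":[0,0,0],"spin":0}], newtons=90)

```text
clock: 12.7
position: [0.5191, 0.0851, 0.3115]
ee_rot: [0.68, 0.733, 0.0, 0.0]
ft_force: [-1.4, -0.7, 6.1]
grip_width: 0.073
grasp_force: 92.7
```

>>> arm_command(plan=[{"dp":[0,0,3],"spin":0},{"dp":[0,0,3],"spin":0},{"dp":[0,0,0],"spin":0},{"dp":[0,0,0],"spin":0}])

```text
clock: 13.1
position: [0.5192, 0.0851, 0.306]
ee_rot: [0.68, 0.733, 0.0, 0.0]
ft_force: [-2.7, -1.2, 10.1]
grip_width: 0.072
grasp_force: 93.4
```

>>> arm_command(plan=[{"dp":[0,0,2.5],"spin":0},{"dp":[0,0,0],"spin":0},{"dp":[0,0,0],"spin":0}])

```text
clock: 13.4
position: [0.5193, 0.0852, 0.3041]
ee_rot: [0.68, 0.733, 0.0, 0.001]
ft_force: [-4.0, -2.1, 16.2]
grip_width: 0.075
grasp_force: 94.4
```

>>> arm_command(plan=[{"dp":[0,0,1],"spin":0},{"dp":[0,0,0],"spin":0},{"dp":[0,0,0],"spin":0}])

```text
clock: 13.7
position: [0.5195, 0.0853, 0.304]
ee_rot: [0.68, 0.733, 0.0, 0.001]
ft_force: [-6.8, -2.3, 24.5]
grip_width: 0.075
grasp_force: 95.8
```

>>> arm_command(plan=[{"dp":[0,0,0],"spin":0},{"dp":[0,0,0],"spin":0},{"dp":[0,0,0],"spin":0}])

```text
clock: 14.0
position: [0.5195, 0.0854, 0.304]
ee_rot: [0.68, 0.733, 0.0, 0.001]
ft_force: [-8.1, -2.0, 24.3]
grip_width: 0.073
grasp_force: 95.8
```

```bash
python3 -c "
from h import *
s=viewer.camera('side');state();cv2.imwrite('pics/g5.png',cv2.resize(s[160:440,220:500],(600,600),interpolation=cv2.INTER_CUBIC))"
```

```text
t 14.05 pos [0.5195 0.0853 0.304 ] tooly 0.0758 tilt [0.0003 0.0011] F [-8.1 -2.5 25. ] M [-0.64  2.09  0.01] w 0.074 j [ 0.47  0.3  -0.83  1.81  0.25  1.13 -0.36]
```

View pics/g5.png

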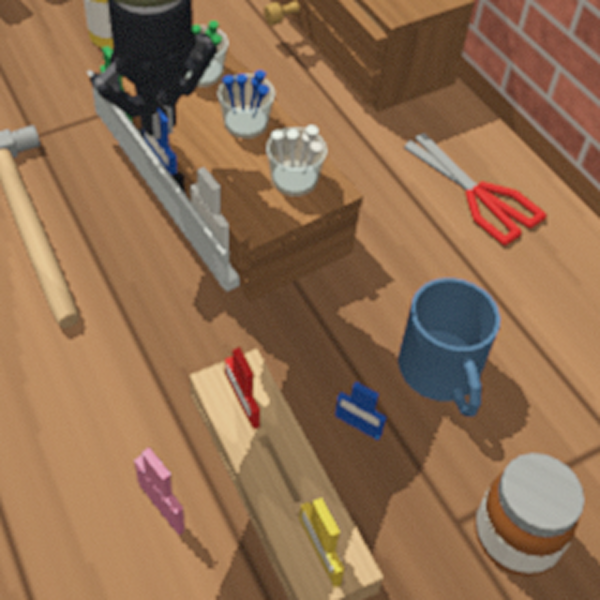

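The blue holder is seated behind the lip at crop (160,140), pressed to the stop and level with the white one. Red and yellow are still in the block and the bystanders haven't moved.

```bash
python3 -c "
from workcell import manip
print(manip.hand_in())"
```

```text
the job is handed in; nothing more can be done
None
```

The blue holder is in the empty bay, foot down and pressed to the hard stop with about 24 N, still gripped; the job is handed in at about 14 s, with red and yellow left in the block and the bystanders not touched.

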